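# Set the day wheel of the food-label date stamp and stamp the label

## Robot

A 6-joint arm with a two-finger parallel gripper is mounted at the origin on a cart in front of the work surface, level with it; the furniture and walls round the work are solid. World frame = base frame: x ahead of the robot, y to its left, z up, the work surface at z = 0. Lengths are in m, angles in rad, forces in N, time in s.
With the tool pointing down it reaches from about 0.275 to 0.75 m from the base axis. Payload 10.2 kg.
Tool frame: the origin (TCP) lies on the centre line of the jaws, within the pads' length; the fingertips stand 19 mm ahead of it and the grasp point (between the pads) is the TCP; z points along the fingers, y is the direction in which the jaws open and shut (so a half turn about z gives the same grasp; the last joint's range is limited). The gripper opens to 85 mm and grips with 20 to 120 N. Pads are 22 mm wide; open, the fingers measure 114 mm over their backs; the gripper's body (76 mm by 85 mm) begins 54 mm behind the grasp point. The pads swing forward as they close: fully open they stand 13 mm farther back than shut.
Start: joints at [-1.525, 0.313, 1.498, -0, 1.331, -0.223], TCP at [0.139, -0.506, 0.25] pointing down, gripper open.
Joint ranges: [-2.94, 2.94], [-0.97, 2.17], [0.19, 2.56], [-1.23, 4.37], [0.02, 3.11], [-2.88, 2.88]. Speed limits (rad/s): [2.39, 2.39, 3.01, 3.14, 3.14, 3.14].

## Interface

Orientations are given as a unit quaternion [w, x, y, z].
In Python, from bench import monitor, vision, workorder gives the robot as it stands.
- The arm moves only by the shell command python3 -m creep 'ROWS' [OPENING]. ROWS is JSON, a list of rows, each a list of 4 numbers: the shift along the tool's x, y, z normalised to -1 to 1, where 1 is 0.08 m, then the turn about the tool's z normalised to -1 to 1, where 1 is pi/2 rad. In form: [[x, y, z, yaw], ...]. A call has 1 to 5 rows; each row shifts and turns the pose as measured when the row begins, along the tool's axes as they then stand; what a row does not reach is not made up. A row lasts 1/8 s, in which the tool goes at most 62.5 mm and 10.7 degrees, less where a joint would pass 70% of its speed; a pose out of reach is approached as far as the arm can. A call with a number of a shift or a turn outside -1 to 1 is refused whole. A call with a gripper value outside its range is refused whole. OPENING is the closure in counts, from 0 (fully open) to 255 (shut), set as the call begins (- or left out, the last holds). The fingers move at their own pace and stop on an object; the grip force is fixed at half the most. Time passes only in rows, so rows that do not move let the fingers close. It gives the time, the measured TCP pose, the force and the opening at its end, in the units of the state.
- monitor.get_obs(): the state, without advancing time (a new reading comes with each control period).
- vision.read_camera(name): name is "side" or "top" or "wrist"; returns (picture, depth): 384x512x3 uint8, red, green, blue; 384x512 float32, m along the optical axis (not along the pixel's ray), 0 where there is no reading.
- vision.camera_info(name): a dict with "fov_y" (degrees; the focal length in pixels is half the picture's height over the tangent of half this angle, whatever the lens; pixels are square), "cx", "cy" (the principal point, pixels), "origin" and "attitude" of the camera in the world; the wrist camera has in their place "mount" (4x4, takes a point from camera to tool coordinates, whose origin is the TCP and whose axes are the flange's). Camera axes: x right, y up, looking along -z (the intrinsics and any distortion apply to the point x, -y, -z); pixel columns grow to the right and rows downward; lengths in m; the calibration is good to about 2 mm. A picture is of the moment at which its call begins: read the wrist's pose just before it. camera_info takes no time and is no camera call.
- workorder.hand_in(): hands the job in, once; it reports no verdict.
The state is a dict: "t": time; "joint_pos": joint angles; "qd": joint speeds; "joint_torque": joint torques, N m; "tcp_pos": TCP position; "ee_rot": TCP orientation; "contact_force": force on the tool from outside, world axes, zero at the start; "ft_torque": the same for the moment, N m; "width": finger opening in m.
Only numpy, scipy, OpenCV 4.12 (cv2) and the standard library are available. Lean on these libraries where they do the work, as an engineer would, in place of code of your own. Each camera call takes 0.05 s, during which the arm holds its last target. There are 200 camera calls.

## Task

Flick the star-shaped day wheel of the date stamp forward with a fingertip, click by click (its near edge moves to the right, counter-clockwise from above), until the lobe that carries the round knob stands at the fixed pointer behind the wheel, without turning it past the pointer. Then push the plunger beside the wheel fully down to stamp the label and let it come back up. Only touch and push, never lift, tip or slide the date stamp along the counter, and leave the jars and cups where they stand.

Things in the scene. Friction and masses are not known exactly. Their poses are not given: they have to be found in the camera images.
- dater: Grey and white bench date stamp, loose on rubber feet (2.2 kg). Base plate 170 mm (its x) by 270 mm (its y), top 12 mm up. Origin: centre of the underside. At yaw 0 x points away from the robot, y to the left. The wheel lies flat on the right half (y = -70 mm); the press stands on the left (y = +80 mm): column at x = 37 to 73 mm, arm 62 mm high over a paper label. The plate's near side is open.
- day_wheel (a joint): Wheel angle in rad, counter-clockwise from above positive (forward: near edge goes right). 0 = knob lobe at the pointer (goal). Clicks to rest every 2 pi/7 = 0.898 rad; starts 2 to 4 clicks before the goal (-1.80, -2.69 or -3.59); stop 4.6 clicks before it. Pushed over half a click it springs on to the next rest by itself. A lobe end needs 2 to 3 N.
- wheel_centre (a point): On the wheel's axis, level with the lobes' tops, 48 mm above the counter. Black 60 mm disc with 7 straight lobes out to 60 mm from the axis, 8 mm wide, from 30 to 48 mm above the counter. At 52 mm from the axis the gaps are 37 mm wide, open down to the plate; hub housing within 36 mm, 28 mm high. At rest, lobes point at k x 2 pi/7 from the stamp's x axis, so a gap is centred on its -x side.
- marked_lobe (a point): Point on top of the lobe that carries the round knob, 52 mm from the wheel's axis, 48 mm above the counter; it turns with the wheel. The knob is a black ball of 16 mm diameter on a thin neck, its top 74 mm above the counter.
- pointer (a point): Tip of the fixed white pointer, 60 mm from the wheel's axis in the date stamp's +x direction (far side), 50 mm above the counter; it stands on a small post.
- plunger (a joint): Travel of the plunger in m: 0 = up, 0.008 = fully down on the label. Spring: starts to move at about 1.5 N, fully down takes about 4 N; it returns by itself.
- plunger_top (a point): Centre of the top of the plunger's black domed button, 36 mm in diameter, 83 mm above the counter when up; moves down 8 mm when pressed.
- spice_jar: Bystander: spice jar with a red lid, 45 mm wide, 108 mm tall, standing on the counter just behind the date stamp. Origin: centre of the underside. To be left alone.
- dip_cup: Bystander: low yellow dip cup, 70 mm wide, 40 mm tall, standing just right of the date stamp. Origin: centre of the underside. To be left alone.
- white_cup: Bystander: plain white cup, 66 mm wide, 90 mm tall, standing just left of the date stamp. Origin: centre of the underside. To be left alone.
- green_jar: Bystander: spice jar with a green lid, 41 mm wide, 108 mm tall, standing at one side of the counter. Origin: centre of the underside. To be left alone.
- tumbler: Bystander: clear tumbler, 74 mm wide, 105 mm tall, standing at the other side of the counter. Origin: centre of the underside. To be left alone.

How it is judged:
On the way, in this order (a step that is already met when the one before it is completed fails the run):
1. the wheel rests with its knob lobe at the pointer and the fingers are off it (value of joint day_wheel between -0.13 and 0.13 rad and contact force between the fingers and dater below 0.1 N), for 0.2 s.
2. the plunger is pushed fully down, the wheel still set (value of joint day_wheel between -0.13 and 0.13 rad and value of joint plunger above 0.0065 m), for 0.1 s.
At the end, for the whole second after the job is handed in: The knob lobe rests at the pointer (within 0.13 rad, about 7 degrees), the plunger was pushed to at least 6.5 of its 8 mm after that and is up again (under 1.5 mm), the date stamp stands on the counter, and no jar or cup has moved more than 30 mm (value of joint day_wheel between -0.13 and 0.13 rad and value of joint plunger below 0.0015 m and height (world z) of dater below 0.005 m and linear speed of dater below 0.02 m/s and distance of each of spice_jar, dip_cup, white_cup, green_jar, tumbler from where it was at the start of the episode below 0.03 m); the robot touches nothing.
It fails at once if the wheel is turned past the pointer by more than half a click (value of joint day_wheel above 0.493679 rad).
It fails at once if the plunger is pressed (over 3 mm) while the wheel is not set (not (value of joint day_wheel between -0.13 and 0.13 rad) and value of joint plunger above 0.003 m).
It fails at once if the date stamp is lifted (8 mm), tipped (0.1 rad) or shoved along (30 mm) (height (world z) of dater above 0.008 m or angle between dater's own z axis and vertical above 0.1 rad or distance of dater from where it was at the start of the episode above 0.03 m).
It fails at once if a jar or cup is knocked or lifted (moved over 30 mm) (distance of any of spice_jar, dip_cup, white_cup, green_jar, tumbler from where it was at the start of the episode above 0.03 m).
It also fails if it takes over 58 s, if anything falls off the work surface, if the arm or the gripper's body presses on something with over 40 N, if the wrist force passes 120 N, or if a joint passes its speed limit or range.

## Working session

There is one attempt and no reset: what is moved stays moved. The work goes in short steps, Python scripts to look and compute and a shell command to move; the robot and the scene stay as the last step left them, time stands still between calls to the robot, and variables do not carry over. Pictures are saved under pics/ and viewed, on a budget of 10 in all, crops included, one or two more only if the job needs it, and the job is handed in when it is done.

```bash
mkdir -p pics; ls; cat > h.py <<'E'
from bench import monitor, vision, workorder
import numpy as np, cv2
def see(n,f):
    o=monitor.get_obs(); p,d=vision.read_camera(n); cv2.imwrite(f'pics/{f}.png',p[:,:,::-1]); np.savez(f'pics/{f}.npz',p=p,d=d,pos=o['tcp_pos'],rot=o['ee_rot']); return p,d
E
python3 - <<'E'
from h import *
print(monitor.get_obs())
for n in('top','side','wrist'): print(n,vision.camera_info(n))
a,_=see('top','top0'); b,_=see('side','side0')
E
```

```text
pics
{'t': 0.0, 'joint_pos': array([-1.52536797e+00,  3.13460619e-01,  1.49842522e+00, -7.95712731e-06,
        1.33100389e+00, -2.23388339e-01]), 'qd': array([ 0.00111169, -0.00152532, -0.0009699 , -0.00030311, -0.00050721,
       -0.0003631 ]), 'joint_torque': array([-1.41856137e-03, -4.12275088e+01, -2.59738863e+01, -2.96485896e-04,
        4.24996106e-03,  1.26811577e-05]), 'tcp_pos': array([ 0.13941686, -0.50591204,  0.24973409]), 'ee_rot': array([-6.46315459e-04,  9.90980453e-01,  1.34004930e-01,  5.37819405e-05]), 'contact_force': array([0.0819096 , 0.13745599, 0.62637325]), 'ft_torque': array([-0.00204952, -0.07454534, -0.00489363]), 'width': 0.08550440591109891}
top {'fov_y': 49.37817107662132, 'cx': 252.92415748172232, 'cy': 192.65885894468556, 'origin': array([0.2875977 , 0.01569553, 1.45441342]), 'attitude': array([ 0.70690104,  0.05734897, -0.06483901, -0.70199567])}
side {'fov_y': 42.11070624475091, 'cx': 251.94195049471531, 'cy': 192.47264049424933, 'origin': array([-0.42384718,  0.45465822,  1.72018708]), 'attitude': array([-0.52097236, -0.15031467,  0.23796148,  0.8058335 ])}
wrist {'fov_y': 66.6282784567713, 'cx': 256.26370930428396, 'cy': 195.6631633709204, 'mount': array([[-2.41453194e-04,  9.53827012e-01,  3.00356409e-01,
         7.67747244e-02],
       [ 9.99999966e-01,  2.59212935e-04, -1.92808044e-05,
         4.59483808e-04],
       [-9.62468183e-05,  3.00356394e-01, -9.53827043e-01,
        -1.23719794e-01],
       [ 0.00000000e+00,  0.00000000e+00,  0.00000000e+00,
         1.00000000e+00]])}
```

View pics/top0.png

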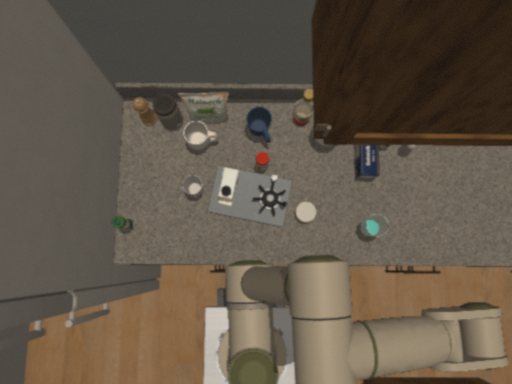

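View pics/side0.png

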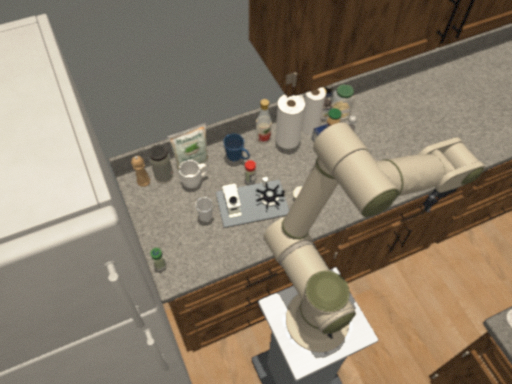

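The top view shows the stamp at about (250,196), the wheel at (270,198), the pointer near (274,178), the plunger at (226,190), the red jar at (262,158) and the dip cup at (306,212). Next I'll cast rays and look at an enlarged crop.

```bash
cat >> h.py <<'E'
from scipy.spatial.transform import Rotation as R
def rot(q): return R.from_quat(np.roll(np.asarray(q),-1)).as_matrix()
def cam(n,npz=None):
    i=vision.camera_info(n); f=192/np.tan(np.radians(i['fov_y'])/2)
    if n=='wrist':
        Rt=rot(npz['rot']); M=i['mount']; return f,i['cx'],i['cy'],Rt@M[:3,:3],npz['pos']+Rt@M[:3,3]
    return f,i['cx'],i['cy'],rot(i['attitude']),np.array(i['origin'])
def ray(n,uv,z,npz=None):
    f,cx,cy,A,o=cam(n,npz); uv=np.atleast_2d(uv).astype(float)
    d=np.c_[(uv[:,0]-cx)/f,-(uv[:,1]-cy)/f,-np.ones(len(uv))]@A.T
    return o+d*((z-o[2])/d[:,2])[:,None]
def proj(n,P,npz=None):
    f,cx,cy,A,o=cam(n,npz); c=(np.atleast_2d(P)-o)@A
    return np.c_[cx+f*c[:,0]/-c[:,2],cy-f*c[:,1]/-c[:,2]]
E
python3 - <<'E'
from h import *
a=cv2.imread('pics/top0.png'); b=cv2.imread('pics/side0.png')
print(ray('top',[[270,198],[226,190]],.048).round(3), ray('top',[[274,178]],.05), ray('side',[[270,196],[232,201]],.05))
print('plate corners',ray('top',[[222,167],[292,180],[284,225],[209,211]],.012).round(3))
c=np.hstack([cv2.resize(a[140:240,180:330],None,fx=2.6,fy=2.6,interpolation=3),cv2.resize(b[145:245,190:340],None,fx=2.6,fy=2.6,interpolation=3)])
cv2.imwrite('pics/c1.png',c)
E
```

```text
[[ 0.515 -0.057  0.048]
 [ 0.542  0.094  0.048]] [[ 0.58481712 -0.07062649  0.05      ]] [[ 0.50464584 -0.05410848  0.05      ]
 [ 0.54475822  0.09240482  0.05      ]]
plate corners [[ 0.631  0.111  0.012]
 [ 0.586 -0.136  0.012]
 [ 0.427 -0.107  0.012]
 [ 0.474  0.153  0.012]]
```

View pics/c1.png

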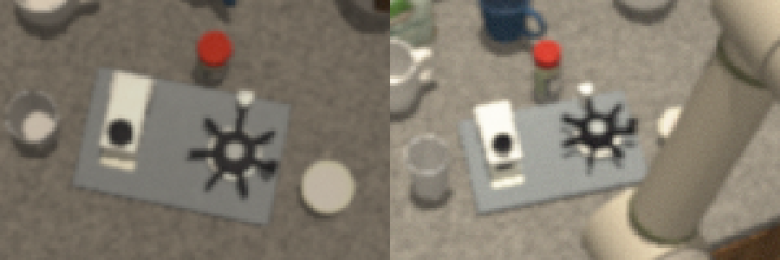

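The knob lobe points right and slightly near, about -1.98 rad in world. With a stamp yaw of about -0.18, the wheel is at about -1.80, so it needs 2 clicks. I'll turn the tool so its y lies along the stamp's x, shut the fingers and go above the wheel.

```bash
python3 -m creep '[[0,0,0,-0.115],[0,0,0,-0.115],[0,0,0,-0.115],[0,0,0,-0.115],[0,0,0,-0.115]]' 255; python3 -m creep '[[0,0,0,-0.115],[0,0,0,-0.02]]'
```

```text
t: 0.72
tcp_pos: [0.1394, -0.5052, 0.248]
ee_rot: [-0.002, 0.825, 0.565, 0.001]
contact_force: [-0.1, 0.2, -0.6]
width: -0.0002
t: 0.98
tcp_pos: [0.1394, -0.5048, 0.2473]
ee_rot: [-0.003, 0.758, 0.652, 0.002]
contact_force: [0.5, -0.7, 0.2]
width: 0.0001
```

```bash
python3 -m creep '[[0.6,0.29,0,0],[0.6,0.29,0,0],[0.6,0.29,0,0],[0.6,0.29,0,0],[0.6,0.29,0,0]]'; python3 -m creep '[[0.6,0.29,0,0],[0.6,0.29,0,0],[0.6,0.29,0,0],[0.6,0.29,0,0],[0.6,0.29,0,0]]'; python3 -m creep '[[0,0,0,0]]'
python3 - <<'E'
from h import *
see('wrist','w0')
E
```

```text
t: 1.6
tcp_pos: [0.292, -0.2798, 0.2471]
ee_rot: [-0.004, 0.76, 0.65, 0.003]
contact_force: [-0.0, -0.9, 0.1]
width: -0.0
t: 2.22
tcp_pos: [0.447, -0.0522, 0.249]
ee_rot: [-0.004, 0.76, 0.65, 0.003]
contact_force: [0.4, -0.4, 0.5]
width: 0.0003
t: 2.35
tcp_pos: [0.4478, -0.0496, 0.2486]
ee_rot: [-0.004, 0.758, 0.652, 0.003]
contact_force: [-0.3, -1.0, -0.4]
width: -0.0002
```

View pics/w0.png

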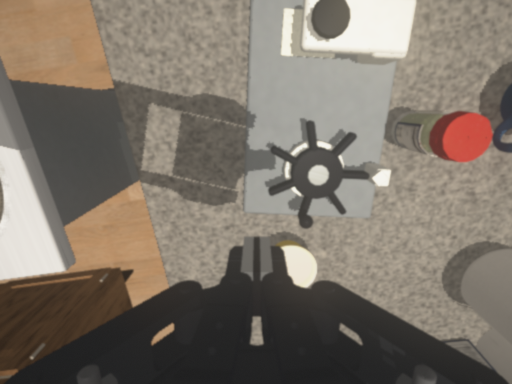

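The wrist view shows the hub at (318,175), the pointer tip at about (374,176), the knob at (306,221) and the plunger at (331,17). The knob is one lobe past square to the pointer, which agrees with -1.80. Next I'll compute positions.

```bash
python3 - <<'E'
from h import *
z=np.load('pics/w0.npz'); p=z['p']
r=lambda uv,h: ray('wrist',uv,h,z)
# plate mask edges & lobes blob
g=cv2.cvtColor(p,cv2.COLOR_RGB2GRAY); m=(g<60).astype(np.uint8); m[235:]=0
n,l,s,c=cv2.connectedComponentsWithStats(m)
for i in range(1,n):
    if s[i,4]>300: print(s[i],c[i].round(1), r(c[i],.048)[0].round(4))
print('hub',r([[318,175]],.05),'ptr',r([[374,176]],.05),'knob',r([[306,221]],.066),'plunger',r([[331,17]],.083))
pc=[[250,0],[245,211],[371,216],[395,62]]
print('plate',r(pc,.012))
w=r(pc,.012); e=w[0]-w[1]; print('yaw near edge',np.arctan2(-e[0],e[1]))
e=r([[374,176]],.05)[0]-r([[318,175]],.05)[0]; print(np.arctan2(e[1],e[0]),np.hypot(*e[:2]))
o=monitor.get_obs(); M=rot(o['ee_rot']); print('toolx',np.arctan2(M[1,0],M[0,0]),o['tcp_pos'])
E
```

```text
hub [[ 0.51664191 -0.05872225  0.05      ]] ptr [[ 0.57916192 -0.06937333  0.05      ]] knob [[ 0.49567343 -0.105544    0.066     ]] plunger [[0.5347205  0.08918018 0.083     ]]
plate [[ 0.4684786   0.13418633  0.012     ]
 [ 0.42430928 -0.10242448  0.012     ]
 [ 0.58746175 -0.13419222  0.012     ]
 [ 0.62131647  0.0491111   0.012     ]]
yaw near edge -0.18455084581491513
-0.16874262431274636 0.06342079447450515
toolx 1.4182097342001874 [ 0.44714265 -0.05096729  0.24856364]
```

```bash
python3 -m creep '[[0.07,0.2,0,0.018],[0,0,0.5,0],[0,0,0.5,0],[0,0,0.5,0],[0,0,0.4,0]]'; python3 -m creep '[[0,0,0,0]]'
python3 - <<'E'
from h import *
see('wrist','w1')
z=np.load('pics/w1.npz'); C=np.array([.516,-.058]); xs=np.array([.984,-.179]); d=z['pos'][:2]-C
print(z['pos'], d@xs, d@np.array([.179,.984]), rot(z['rot'])[:,0])
E
```

```text
t: 3.02
tcp_pos: [0.4627, -0.0527, 0.0942]
ee_rot: [-0.002, 0.771, 0.637, 0.003]
contact_force: [1.0, -0.5, 0.1]
width: -0.0
t: 3.15
tcp_pos: [0.4612, -0.0535, 0.0928]
ee_rot: [-0.004, 0.771, 0.636, 0.002]
contact_force: [-0.1, -0.4, 1.2]
width: 0.0001
[ 0.4612275  -0.05347866  0.09279391] -0.0547054623832228 -0.005355281653946647 [0.18995453 0.98176071 0.00794873]
```

View pics/w1.png

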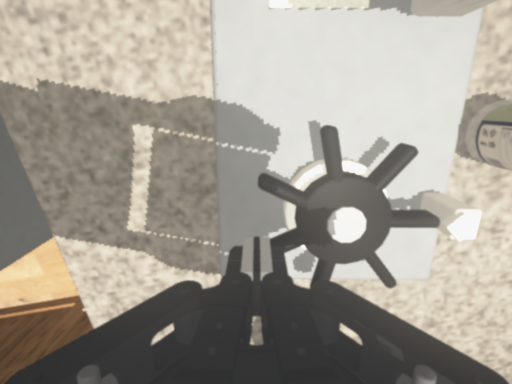

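```bash
python3 - <<'E'
from h import *
z=np.load('pics/w1.npz')
C=ray('wrist',[[344.5,216.5]],.048,z)[0]; print('C',C)
L=ray('wrist',[[265,181],[434,217],[332,130],[411,152]],.048,z); 
for q in L: e=q-C; print(q.round(4),np.hypot(*e[:2]).round(4),np.degrees(np.arctan2(e[1],e[0])).round(1))
print('pl near edge',ray('wrist',[[217,10],[221,270]],.012,z))
d=z['pos'][:2]-C[:2]
for yaw in(-.18,-.17): print(yaw,d@[np.cos(yaw),np.sin(yaw)],d@[-np.sin(yaw),np.cos(yaw)])
T=z['pos']+.019*rot(z['rot'])[:,2]; print('tip px',proj('wrist',T,z),proj('wrist',T+rot(z['rot'])[:,0]*.011,z))
E
```

```text
C [ 0.51671984 -0.05385246  0.048     ]
[ 0.4726 -0.0223  0.048 ] 0.0543 144.5
[ 0.571  -0.0646  0.048 ] 0.0553 -11.2
[ 5.152e-01 -2.000e-04  4.800e-02] 0.0536 91.6
[ 0.5586 -0.0213  0.048 ] 0.053 37.9
pl near edge [[ 0.46249757  0.0806859   0.012     ]
 [ 0.42412341 -0.09660987  0.012     ]]
-0.18 -0.0546627122422658 -0.00956700933536357
-0.17 -0.05475564762828979 -0.009019912976866874
tip px [[256.03468658 250.73284299]] [[256.02489303 232.22928301]]
```

```bash
python3 -m creep '[[0.12,0.02,0,0],[0,0,0.1,0],[0,0,0.2,0]]'; python3 -m creep '[[0,0,0,0]]'
```

```text
t: 3.58
tcp_pos: [0.4679, -0.0451, 0.0734]
ee_rot: [0.001, 0.771, 0.636, 0.005]
contact_force: [-0.2, -0.0, 0.0]
width: 0.0003
t: 3.7
tcp_pos: [0.4676, -0.0449, 0.073]
ee_rot: [0.001, 0.771, 0.636, 0.004]
contact_force: [0.3, -0.2, 0.4]
width: 0.0001
```

```bash
python3 -m creep '[[0,-0.04,0.15,0],[0,0,0.15,0],[0,0,0,0]]'
```

```text
t: 4.08
tcp_pos: [0.4648, -0.0442, 0.0483]
ee_rot: [0.001, 0.771, 0.636, 0.005]
contact_force: [-0.4, -0.2, 0.8]
width: 0.0001
```

```bash
python3 -m creep '[[0,0,0.05,0],[-0.115,0.01,0,-0.111],[-0.115,0.01,0,-0.111],[0,0,0,0]]'; python3 - <<'E'
from h import *
o=monitor.get_obs(); d=o['tcp_pos'][:2]-[.5167,-.055]; M=rot(o['ee_rot'])
print(np.hypot(*d), 'deg past -x', np.degrees(np.arctan2(d[1],d[0])+.19)%360-180, 'tool turn',np.degrees(np.arctan2(M[1,0],M[0,0])+.19)-90)
E
```

```text
t: 4.58
tcp_pos: [0.4642, -0.0624, 0.0438]
ee_rot: [0.001, 0.646, 0.763, 0.004]
contact_force: [1.1, 1.9, 0.3]
width: -0.0003
0.05299951853997327 deg past -x 18.913593144264496 tool turn 20.41360306265888
```

```bash
python3 -m creep '[[-0.115,0.01,0,-0.111],[-0.115,0.01,0,-0.1],[0,0,0,0]]'; python3 - <<'E'
from h import *
o=monitor.get_obs(); d=o['tcp_pos'][:2]-[.5167,-.055]; M=rot(o['ee_rot'])
print(np.hypot(*d), 'deg past -x', np.degrees(np.arctan2(d[1],d[0])+.19)%360-180, 'tool turn',np.degrees(np.arctan2(M[1,0],M[0,0])+.19)-90)
see('top','top1')
E
python3 - <<'E'
from h import *
a=cv2.imread('pics/top1.png'); s=vision
cv2.imwrite('pics/c2.png',cv2.resize(a[150:240,190:320],None,fx=5,fy=5,interpolation=3))
E
```

```text
t: 4.95
tcp_pos: [0.4698, -0.079, 0.0436]
ee_rot: [0.001, 0.513, 0.859, 0.004]
contact_force: [0.8, 1.0, -0.3]
width: 0.0001
0.05263635208446218 deg past -x 37.999334134032324 tool turn 39.2129879104815
```

View pics/c2.png

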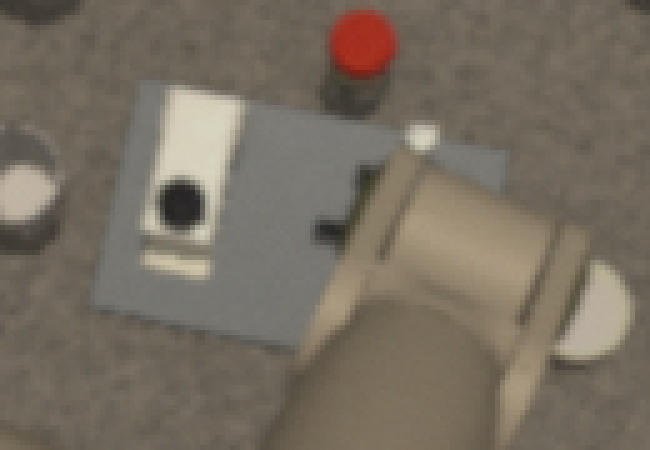

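The arm hides the wheel in the top view, with only the left lobes visible at (340,230). I'll push a few degrees more and check with the wrist camera.

```bash
python3 -m creep '[[-0.07,0.01,0,-0.06],[0,0,0,0],[0,0,0,0]]'; python3 - <<'E'
from h import *
see('wrist','w2')
o=monitor.get_obs(); d=o['tcp_pos'][:2]-[.5167,-.055]
print(np.hypot(*d), 'deg past -x', np.degrees(np.arctan2(d[1],d[0])+.19)%360-180)
E
```

```text
t: 5.38
tcp_pos: [0.4729, -0.0831, 0.0436]
ee_rot: [0.002, 0.477, 0.879, 0.003]
contact_force: [-1.1, -2.2, -1.5]
width: -0.0001
0.05198303241726744 deg past -x 43.55039996606854
```

View pics/w2.png

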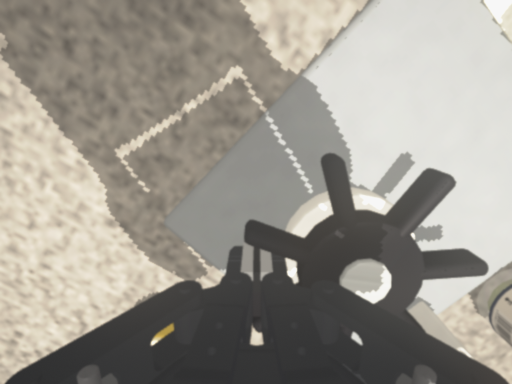

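The wheel has sprung on: the following lobe, with its end at (250,232), now sits behind the fingertips. I'll move to the gap's middle, lift, go back and confirm from above.

```bash
python3 -m creep '[[-0.08,0.01,0,-0.07],[0,0,-0.3,0],[0,0,-0.4,0],[0,0,-0.6,0],[0,0,-0.6,0]]'; python3 -m creep '[[0.2,-0.2,-0.3,0.113],[0.2,-0.1,0,0.113],[0.2,0,0,0.113],[0.2,0,0,0.113],[0,0,0,0]]'; python3 - <<'E'
from h import *
see('wrist','w3')
o=monitor.get_obs(); d=o['tcp_pos'][:2]-[.5167,-.055];M=rot(o['ee_rot'])
print(o['tcp_pos'],np.hypot(*d), 'deg past -x', np.degrees(np.arctan2(d[1],d[0])+.19)%360-180, 'tool turn',np.degrees(np.arctan2(M[1,0],M[0,0])+.19)-90)
E
```

```text
t: 6.05
tcp_pos: [0.4742, -0.0858, 0.1967]
ee_rot: [-0.003, 0.431, 0.902, 0.005]
contact_force: [1.6, -0.2, 0.4]
width: -0.0001
t: 6.68
tcp_pos: [0.4291, -0.0391, 0.2256]
ee_rot: [-0.002, 0.728, 0.686, 0.006]
contact_force: [-0.3, -0.5, 0.6]
width: -0.0002
[ 0.42927128 -0.03958709  0.22557941] 0.08877690283275809 deg past -x 0.8881901059764346 tool turn 7.557871198323369
```

View pics/w3.png

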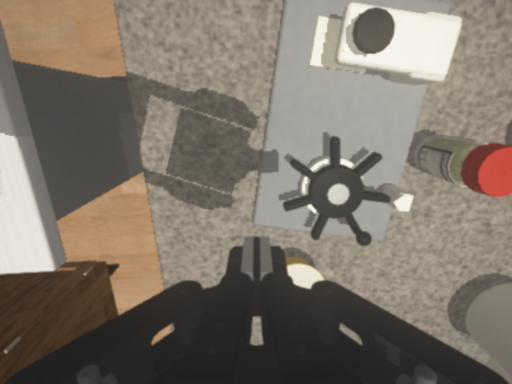

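One click is done: the knob lobe at (363,238) is now one before the pointer at (403,201), with the hub at (337,191).

```bash
python3 - <<'E'
from h import *
z=np.load('pics/w3.npz'); C=ray('wrist',[[336,190.5]],.048,z)[0]; print(C)
L=ray('wrist',[[288,205],[384,198],[335,141],[378,155],[291,163]],.048,z)
for q in L: e=q-C; print(np.hypot(*e[:2]).round(4),np.degrees(np.arctan2(e[1],e[0])).round(1))
t=C[:2]-.053*np.array([.982,-.189]); d=t-z['pos'][:2]; M=rot(z['rot']); print(t,d@M[:2,:2]/.08)
E
```

```text
[ 0.51519614 -0.05495014  0.048     ]
0.0537 -165.7
0.0536 -12.6
0.0529 92.2
0.0559 39.8
0.0579 145.4
[ 0.46315014 -0.04493314] [-0.0477817   0.42904886]
```

```bash
python3 -m creep '[[-0.05,0.43,0,0.083],[0,0,0.5,0],[0,0,0.5,0],[0,0,0.5,0],[0,0,0.2,0]]'; python3 -m creep '[[0,0,0,0]]'; python3 - <<'E'
from h import *
o=monitor.get_obs(); d=o['tcp_pos'][:2]-[.516,-.055];M=rot(o['ee_rot']); xs=np.array([.982,-.189])
print(d@xs,d@[.189,.982], 'tool turn',np.degrees(np.arctan2(M[1,0],M[0,0])+.19)-90)
E
```

```text
t: 7.35
tcp_pos: [0.4669, -0.0468, 0.0865]
ee_rot: [-0.001, 0.767, 0.641, 0.007]
contact_force: [0.5, 0.1, 0.2]
width: -0.0001
t: 7.48
tcp_pos: [0.4665, -0.047, 0.0855]
ee_rot: [-0.002, 0.767, 0.642, 0.007]
contact_force: [-0.9, 0.3, 0.4]
width: 0.0002
-0.05011605104688521 -0.0015348807181328097 tool turn 0.7948687289163843
```

```bash
python3 -m creep '[[0.02,-0.04,0.15,0],[0,0,0.2,0],[0,0,0.13,0],[0,0,0,0]]'
```

```text
t: 7.98
tcp_pos: [0.4647, -0.045, 0.0469]
ee_rot: [-0.001, 0.766, 0.643, 0.008]
contact_force: [0.6, 1.1, 0.5]
width: -0.0005
```

```bash
python3 -m creep '[[0,0,0.04,0],[-0.115,0.01,0,-0.111],[-0.115,0.01,0,-0.111],[-0.115,0.01,0,-0.111],[-0.115,0.01,0,-0.1]]'; python3 -m creep '[[-0.07,0.01,0,-0.06],[0,0,0,0],[0,0,0,0]]'; python3 - <<'E'
from h import *
o=monitor.get_obs(); d=o['tcp_pos'][:2]-[.5167,-.055]
print(np.hypot(*d), 'deg past -x', np.degrees(np.arctan2(d[1],d[0])+.19)%360-180)
E
```

```text
t: 8.6
tcp_pos: [0.4702, -0.0802, 0.044]
ee_rot: [0.001, 0.497, 0.868, 0.007]
contact_force: [-1.0, -0.1, -0.4]
width: -0.0001
t: 8.98
tcp_pos: [0.4744, -0.0853, 0.0447]
ee_rot: [0.002, 0.455, 0.89, 0.007]
contact_force: [0.0, -0.6, -0.8]
width: -0.0001
0.05208478934616266 deg past -x 46.4973000378379
```

```bash
python3 -m creep '[[-0.03,0,0,0],[0,0,-0.3,0],[0,0,-0.4,0],[0,0,-0.6,0],[0,0,-0.6,0]]'; python3 -m creep '[[0.2,-0.2,-0.3,0.113],[0.2,-0.1,0,0.113],[0.2,0,0,0.113],[0.2,0,0,0.113],[0,0,0,0.06]]'; python3 -m creep '[[0,0,0,0]]'; python3 - <<'E'
from h import *
see('wrist','w4')
E
```

```text
t: 9.6
tcp_pos: [0.4727, -0.0881, 0.1982]
ee_rot: [-0.002, 0.457, 0.889, 0.007]
contact_force: [1.2, 0.2, -0.6]
width: -0.0
t: 10.22
tcp_pos: [0.4305, -0.041, 0.2276]
ee_rot: [-0.001, 0.778, 0.628, 0.008]
contact_force: [-0.3, -0.6, -0.7]
width: -0.0001
t: 10.35
tcp_pos: [0.4304, -0.0408, 0.2276]
ee_rot: [-0.001, 0.778, 0.628, 0.008]
contact_force: [-0.5, -0.4, 0.1]
width: 0.0001
```

View pics/w4.png

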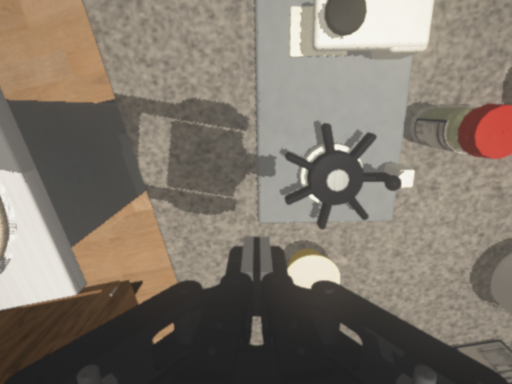

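The knob (393,182) now stands at the pointer (404,178). The plunger shows at about (346,14); next I'll work out the move to it.

```bash
python3 - <<'E'
from h import *
z=np.load('pics/w4.npz'); w=np.load('pics/w3.npz')
P=ray('wrist',[[374,31]],.083,w)[0]; print(ray('wrist',[[346,14]],.083,z)[0],P, ray('top',[[190+181/5,150+203/5]],.083))
d=P-z['pos']; print((d@rot(z['rot']))/.08)
E
```

```text
[0.53434448 0.0880157  0.083     ] [0.53428037 0.08966336 0.083     ] [[0.53359021 0.09098281 0.083     ]]
[1.84347413 0.90956939 1.83992798]
```

```bash
python3 -m creep '[[0.46,0.23,0,0],[0.46,0.23,0,0],[0.46,0.23,0,0],[0.46,0.23,0,0],[0,0,0,0]]'; python3 -m creep '[[0,0,0.5,0],[0,0,0.5,0],[0,0,0.2,0],[0,0,0,0]]';  python3 - <<'E'
from h import *
o=monitor.get_obs(); print(((np.array([.5342,.0895,.102])-o['tcp_pos'])@rot(o['ee_rot']))/.08)
E
```

```text
t: 11.02
tcp_pos: [0.5365, 0.0907, 0.2298]
ee_rot: [-0.001, 0.776, 0.631, 0.008]
contact_force: [0.0, -0.5, 0.2]
width: 0.0001
t: 11.52
tcp_pos: [0.5369, 0.0896, 0.1314]
ee_rot: [-0.001, 0.775, 0.632, 0.007]
contact_force: [0.3, 0.7, -0.4]
width: -0.0002
[-0.01271417 -0.03515744  0.36649115]
```

```bash
python3 -m creep '[[-0.01,-0.035,0.2,0],[0,0,0.15,0],[0,0,0,0]]'; python3 -m creep '[[0,0,0.06,0],[0,0,0,0]]'
```

```text
t: 11.9
tcp_pos: [0.5351, 0.0885, 0.105]
ee_rot: [0.001, 0.775, 0.632, 0.009]
contact_force: [-0.4, 0.0, 0.1]
width: 0.0001
t: 12.15
tcp_pos: [0.536, 0.0884, 0.1013]
ee_rot: [0.001, 0.775, 0.632, 0.009]
contact_force: [-0.5, 0.0, 2.5]
width: -0.0001
```

```bash
python3 -m creep '[[0,0,0.06,0],[0,0,0,0]]'; python3 -m creep '[[0,0,0.06,0],[0,0,0,0]]'; python3 -m creep '[[0,0,0.03,0],[0,0,0.02,0]]'
```

```text
t: 12.4
tcp_pos: [0.5363, 0.0884, 0.0969]
ee_rot: [0.002, 0.775, 0.632, 0.01]
contact_force: [-1.0, -0.6, 2.8]
width: -0.0001
t: 12.65
tcp_pos: [0.5367, 0.0885, 0.0936]
ee_rot: [0.002, 0.774, 0.633, 0.01]
contact_force: [-4.7, -0.4, 8.4]
width: -0.0
t: 12.9
tcp_pos: [0.5369, 0.0885, 0.0932]
ee_rot: [0.003, 0.774, 0.633, 0.01]
contact_force: [-10.0, -1.3, 22.5]
width: 0.0
```

The plunger has bottomed: z stopped at 0.093 while the force rose to 22 N. I'll lift off straight up, back away and check.

```bash
python3 -m creep '[[0,0,-0.1,0],[0,0,-0.4,0],[0,0,-0.6,0],[0,0,-0.6,0],[0,0,0,0]]'; python3 -m creep '[[-0.5,-0.5,0,0],[-0.5,-0.5,0,0],[-0.4,-0.3,0,0],[-0.2,-0.1,0,0],[0,0,0,0]]'; python3 - <<'E'
from h import *
see('wrist','w5')
z=np.load('pics/w5.npz'); 
px=proj('wrist',[.5342,.0895,.083],z)[0]; print(px)
z4=np.load('pics/w4.npz')
for q in (z,z4):
  f,cx,cy,A,o=cam('wrist',q); u,v=proj('wrist',[.5342,.0895,.083],q)[0].round().astype(int)
  d=np.median(q['d'][v:v+5,u-3:u+4]) if 0<=v<384 else 0
  print('top z', (o+A@np.array([(u-cx)/f,-(v+2-cy)/f,-1])*d)[2])
E
```

```text
t: 13.52
tcp_pos: [0.534, 0.0874, 0.2323]
ee_rot: [0.002, 0.774, 0.633, 0.01]
contact_force: [-0.6, 0.2, -0.1]
width: -0.0
t: 14.15
tcp_pos: [0.3934, -0.0177, 0.2228]
ee_rot: [-0.001, 0.774, 0.633, 0.008]
contact_force: [1.0, 0.4, 0.7]
width: -0.0002
[398.12803158  32.94890432]
top z 0.08266975813348243
top z 0.08274200920417324
```

View pics/w5.png

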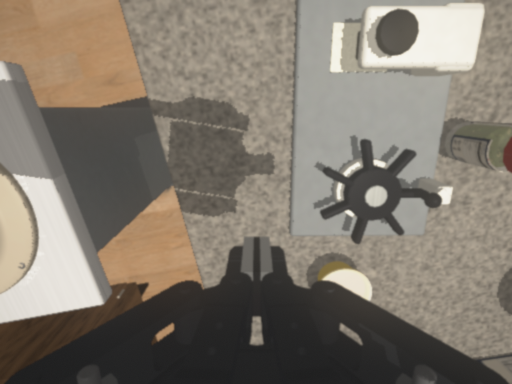

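The knob (432,200) is at the pointer (446,196), and the plunger at (398,33) is up at z = 0.0827, the same as before the press. The robot is clear of everything, so I'll hand in.

```bash
python3 -c "
from h import *
print(workorder.hand_in())"
```

```text
the job is handed in; nothing more can be done
None
```

I set the wheel, pressed the plunger once and handed the job in at about 14 s of the 58 s. The hand-in gives no verdict, so the result rests on my own checks.

- **Wheel:** the wheel started at about -1.80 rad. I flicked it forward two clicks with the closed fingertips, following an arc in the near gap, and lifted off after each click. In the wrist picture after the second click, and again in the last one, the knob lobe stands at the pointer.
- **Plunger:** I then pushed it down until it bottomed. The tool stopped after about 8 mm of travel and the force rose to 22 N, about 10 N of it sideways. It came back up: the top reads 82.7 mm by depth, the same as before the press.
- **Surroundings:** the wheel's measured centre moved less than 2 mm between the first and second clicks. I did not measure the stamp or the jars and cups again after the press; in the last picture those in view looked undisturbed. The arm was clear of everything at hand-in.

One top-camera check during the first flick failed because the arm hid the wheel, so I used the wrist camera instead. No other check failed or disagreed.

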